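# Test a microscope counterbalance spring and sort it

## Robot

A 7-joint arm with a two-finger parallel gripper is mounted at the origin on the work surface. World frame = base frame: x ahead of the robot, y to its left, z up, the work surface at z = 0. Lengths are in mm, angles in rad, forces in N, time in s.
With the tool pointing down it reaches from about 350 to 900 mm from the base axis. Payload 7.2 kg.
Tool frame: the origin (TCP) lies midway between the tips of the shut fingers; the grasp point (between the pads) lies r.grip_point_offset behind it (r.grip_point_offset is the distance from the TCP to the grasp point, in mm); x points along the fingers, y is the direction in which the jaws open and shut, and the axes are right-handed (so a half turn about x gives the same grasp; the last joint's range is limited). The gripper opens to 88 mm and grips with 3 to 60 N. Pads are 20 mm wide; open, the fingers measure 115 mm over their backs; the gripper's body (75 mm by 178 mm) begins 61 mm behind the grasp point.
Start: joints at [1.037, 0.411, -0.013, 1.596, 0.006, 1.134, -0.082], TCP at [280.7, -558.423, 222.653] pointing down, gripper open.
Joint ranges: [-2.95, 2.95], [-0.29, 1.99], [-1.47, 1.44], [0.14, 2.54], [-1.03, 4.17], [0.13, 1.85], [-2.86, 2.86]. Speed limits (rad/s): [2.39, 2.39, 3.01, 3.01, 3.14, 3.14, 3.14].

## Interface

Orientations are given as a unit quaternion [x, y, z, w].
In Python, from bench import r gives the robot as it stands. The module is installed in compiled form; this text tells all that it offers.
- The arm moves only by the shell command python3 -m pendant 'ROWS' [FORCE]. ROWS is JSON, a list of rows, each a list of 7 numbers: the shift along the world's x, y, z normalised to -1 to 1, where 1 is 30 cm, then the turn, a rotation vector about the world's x, y, z normalised to -1 to 1, where 1 is pi rad, then the opening, from 0 (shut) to 1 (fully open). A call has 1 to 10 rows; each row shifts and turns the commanded pose from where the row before left it; what a row does not reach is not made up. A row lasts 1/12 s, in which the tool goes at most 41.7 mm and 7.16 degrees, less where a joint would pass 70% of its speed; a pose out of reach is approached as far as the arm can. A call with a number of a shift or a turn outside -1 to 1 is refused whole. A call with a gripper value outside its range is refused whole. The fingers move at their own pace and stop on an object; FORCE is the grip in N (left out, the last holds). Time passes only in rows, so rows that do not move let the fingers close. It gives the time, the measured TCP pose, the force and the opening at its end, in the units of the state.
- r.sense(): the state, without advancing time (a new reading comes with each control period).
- r.read_camera(name): name is "side" or "top"; returns the picture (400x640x3 uint8, red, green, blue); there is no depth.
- r.camera_params(name): a dict with "vfov" (degrees; the focal length in pixels is half the picture's height over the tangent of half this angle, whatever the lens; pixels are square), "cx", "cy" (the principal point, pixels), "R" (3x3) and "t" (3): a world point X has camera coordinates R X + t. Camera axes: x right, y down, z forward; pixel columns grow to the right and rows downward; lengths in mm; the calibration is good to about 2 mm. A picture is of the moment at which its call begins. camera_params takes no time and is no camera call.
- r.job_done(): hands the job in, once; it reports no verdict.
Trained networks look in the newest picture that a camera, given by its name, has taken for a name from the list of things; names that differ only in an ending like _2 or _b are one class to them, and where a whole thing is asked for, a point or a joint stands for the part that bears it (a point fixed in the world has none). Each returns a list of dicts, best first, with "score" (0 to 1); they miss things now and then, are a little off and sometimes report something else, mostly with a low value. They report only what shows in the picture. A call takes as long as a camera call. They do not tell look-alikes from the thing itself.
- r.spot_in(camera, query): "pixel" ([column, row] in pixels, amid what is visible of it).
- r.regions_of(camera, query): "region" (400x640 bool, what is visible of it) and "pixel" ([column, row] in pixels, amid what is visible of it).
- r.tip_of(camera, query): "pixel" ([column, row] in pixels: a listed point, or the origin of a listed thing).
The state is a dict: "clock": time; "joint_pos": joint angles; "joint_velocities": joint speeds; "tau": joint torques, N m; "tool_pos": TCP position; "tcp_rot": TCP orientation; "wrist_force": force on the tool from outside, world axes, zero at the start; "moment": the same for the moment, N m; "finger_gap": opening from 0.0 (shut) to 1.0 (fully open).
Only numpy, scipy, OpenCV 4.12 (cv2) and the standard library are available. Lean on these libraries where they do the work, as an engineer would, in place of code of your own. Each camera call takes 0.05 s, during which the arm holds its last target. There are 200 camera calls.

## Task

Lift the spring that waits on the blue pad, stand it in the round seat of the tester and let go; then press its cap straight down with 12 N (never as much as 18 N) and hold that for a second, noting whether the top of the cap is above or below the tip of the red pointer. Let it up slowly and stand the spring upright in the green tray if under 12 N the top of its cap stayed above the pointer, or in the red tray if it sank below. Set it down without dropping it, do not push hard on the tester, and leave the pointer, the spring on the black pad and the other things where they are.

Things in the scene. Friction and masses are not known exactly. Their poses are not given: they have to be found in the camera images.
- spring_a_centre (a point): Upright spring between two round ends, 80 mm tall, about 0.17 kg: dark steel foot 34 mm across, 12 mm high; coils 28 mm across; brass cap 32 mm across, 16 mm high. May be lifted by the cap. Point on the axis, 40 mm above the underside of the foot, 40 mm below the top of the unpressed cap; z up along the axis. Two look alike: test the one on the blue pad; that on the black pad stays.
- spring_b_centre (a point): Upright spring between two round ends, 80 mm tall, about 0.17 kg: dark steel foot 34 mm across, 12 mm high; coils 28 mm across; brass cap 32 mm across, 16 mm high. May be lifted by the cap. Point on the axis, 40 mm above the underside of the foot, 40 mm below the top of the unpressed cap; z up along the axis. Two look alike: test the one on the blue pad; that on the black pad stays.
- spring_a_cap (a joint): How far the cap of this spring is pressed straight down towards its foot, m: 0 free, 0.030 at its stop. The stiffness of the two springs differs and is not known: a cap begins to move at about 3 N and then sinks 1 to 2 mm per newton.
- spring_b_cap (a joint): How far the cap of this spring is pressed straight down towards its foot, m: 0 free, 0.030 at its stop. The stiffness of the two springs differs and is not known: a cap begins to move at about 3 N and then sinks 1 to 2 mm per newton.
- tester: Fixed tester: grey plate 110 mm (x) by 150 mm (y, from -50 to +100 mm), 12 mm thick. Origin on the table under the centre of its round seat. On its +y side, 83 mm from the seat axis, a steel column 22 x 14 mm, top 98 mm over the table, carries the red pointer. Nothing else is above the plate: fingers that open along the tester's x axis clear them.
- tester_seat (a point): Centre of the floor of the tester's round seat, a dark recess in a brass-coloured ring, 39 mm wide and 6 mm deep in the plate; this floor is 6 mm above the table. Axes as the tester's.
- mark_tip (a point): Tip of the flat red pointer (2 mm thick, 10 mm wide; the point is at mid-thickness), 30 mm from the seat's axis on the tester's +y side. It points level at the spring from a black clamp on the column; its height is set anew each time, 56 to 78 mm above the seat's floor, and must stay.
- blue_pad: Fixed blue pad 70 x 70 mm, 4 mm thick; origin at the centre of its underside. The spring to be tested stands on it.
- black_pad: Fixed black pad 70 x 70 mm, 4 mm thick; origin at the centre of its underside. The other spring stands on it.
- green_tray: Fixed open green tray, 95 x 95 mm outside, 20 mm high, walls 4 mm, floor 4 mm; origin at the centre of its underside. For springs that pass.
- red_tray: Fixed open red tray, the same size; origin at the centre of its underside. For springs that fail.
- objective: Bystander: silver microscope objective with a yellow ring, standing, 28 mm across, 44 mm tall; origin under its foot.
- eyepiece: Bystander: eyepiece, steel below and black above, standing, 32 mm across, 40 mm tall; origin under its foot.
- screwdriver: Bystander: screwdriver with an orange handle lying along its x, 160 mm long; origin under its middle.
Not all that is in view belongs to the job. Of the things that look like the tester, the middle-sized one is meant.

How it is judged:
By the outcome, as a careful person would: the job done as asked, in the order asked, and still so for the second after the job is handed in, with the robot touching nothing.
It also fails if it takes over 72 s, if anything falls off the work surface, if the arm or the gripper's body presses on something with over 40 N, if the wrist force passes 120 N, or if a joint passes its speed limit or range.

## Working session

There is one attempt and no reset: what is moved stays moved. The work goes in short steps, Python scripts to look and compute and a shell command to move; the robot and the scene stay as the last step left them, time stands still between calls to the robot, and variables do not carry over. Pictures are saved under pics/ and viewed, about 8 in all and at most 12, crops included, and the job is handed in when it is done.

```bash
mkdir -p pics; python3 - <<'E'
from bench import r
import cv2
for n in("side","top"):
    im=r.read_camera(n); cv2.imwrite(f"pics/{n}0.png",im[:,:,::-1])
    p=r.camera_params(n); print(n,p)
print(r.sense(), r.grip_point_offset)
for q in["spring_a_centre","tester_seat","mark_tip","blue_pad","black_pad","green_tray","red_tray","objective","eyepiece","screwdriver","tester"]:
    for n in("side","top"):
        print(q,n,[(round(d["score"],2),[round(float(x)) for x in d["pixel"]]) for d in r.tip_of(n,q)][:4])
E
```

```text
side {'vfov': 48.07841978545261, 'cx': 321.42424155299534, 'cy': 204.1850651577276, 'R': array([[ 0.99985988, -0.01436919,  0.00858761],
       [-0.00309548, -0.66286665, -0.74873107],
       [ 0.0164511 ,  0.74859958, -0.66281825]]), 't': array([-529.79537319,   94.22767906, 1077.55136356])}
top {'vfov': 51.7637895746402, 'cx': 319.65711528707016, 'cy': 193.68265744577133, 'R': array([[-0.01362253, -0.99985881, -0.00983764],
       [-0.98428659,  0.01514133, -0.17592798],
       [ 0.1760521 ,  0.00728647, -0.98435388]]), 't': array([  48.47645623,  534.72791761, 1158.0026274 ])}
{'clock': 0.1, 'joint_pos': array([ 1.03682313,  0.41179818, -0.01270601,  1.59694621,  0.00559315,
        1.13432957, -0.08221097]), 'joint_velocities': array([ 0.00051675, -0.00161419,  0.00219799, -0.00144212,  0.00022363,
       -0.00071333,  0.0002519 ]), 'tau': array([ 3.04368252e-03, -5.89098072e+01,  6.43961951e-01, -2.91709453e+01,
       -5.38171723e-02,  1.45597421e-02,  5.57136468e-05]), 'tool_pos': array([ 280.45318079, -558.02832497,  221.91254751]), 'tcp_rot': array([-0.68786573, -0.16368092,
[... 625 characters left out ...]

blue_pad side [(0.71, [344, 178])]
blue_pad top [(0.82, [252, 182])]
black_pad side [(0.88, [294, 175]), (0.62, [422, 314])]
black_pad top [(0.77, [254, 220])]
green_tray side [(0.81, [371, 317])]
green_tray top [(0.72, [405, 166])]
red_tray side [(0.79, [275, 323])]
red_tray top [(0.76, [408, 235])]
objective side [(0.6, [406, 270])]
objective top [(0.6, [363, 139])]
eyepiece side [(0.76, [425, 315])]
eyepiece top [(0.42, [400, 130])]
screwdriver side [(0.57, [402, 190])]
screwdriver top [(0.74, [310, 179]), (0.52, [274, 129])]
tester side [(0.92, [335, 228]), (0.92, [235, 154]), (0.74, [259, 229])]
tester top [(0.96, [205, 285]), (0.94, [319, 187]), (0.58, [325, 249]), (0.22, [409, 233])]
```

View pics/top0.png

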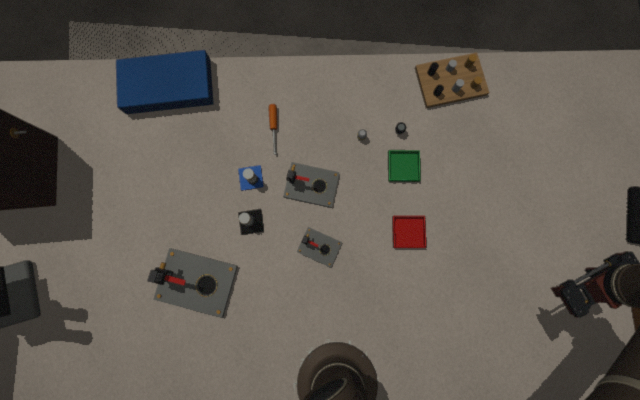

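View pics/side0.png

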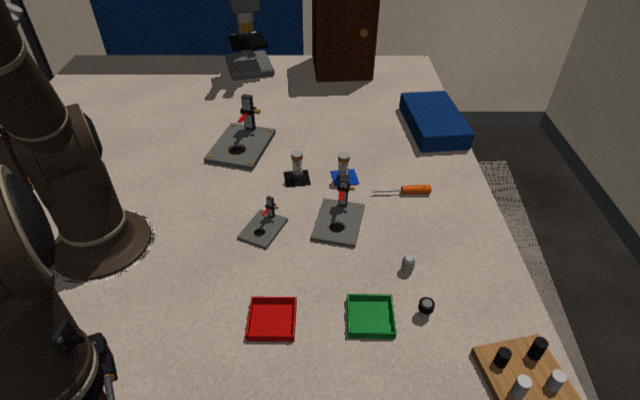

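Top view: the middle-sized tester is at about (313,185), its seat at (320,186). The blue pad and its spring are at (251,177), the black pad at (250,221), the green tray at (404,166) and the red tray at (409,233). Next I'll look at magnified crops and triangulate.

```bash
cat > h.py <<'E'
from bench import r
import numpy as np, cv2
def cam(n):
    p=r.camera_params(n); f=200/np.tan(np.radians(p["vfov"]/2)); return p,f
def ray(n,px):
    p,f=cam(n); R=np.array(p["R"]); c=-R.T@np.array(p["t"])
    d=R.T@np.array([(px[0]-p["cx"])/f,(px[1]-p["cy"])/f,1]); return c,d/np.linalg.norm(d)
def onz(n,px,z):
    c,d=ray(n,px); return c+d*(z-c[2])/d[2]
def proj(n,X):
    p,f=cam(n); q=np.array(p["R"])@np.array(X,float)+np.array(p["t"]); return np.array([p["cx"]+f*q[0]/q[2],p["cy"]+f*q[1]/q[2]])
def tri(a,b):
    A=[];B=[]
    for n,px in(("side",a),("top",b)):
        c,d=ray(n,px); P=np.eye(3)-np.outer(d,d); A.append(P);B.append(P@c)
    return np.linalg.lstsq(np.vstack(A),np.hstack(B),rcond=None)[0]
def crop(n,im,x0,y0,x1,y1,k,out):
    c=cv2.resize(im[y0:y1,x0:x1,::-1],None,fx=k,fy=k,interpolation=cv2.INTER_CUBIC); c=cv2.convertScaleAbs(c,alpha=1.6); cv2.imwrite(out,c); return c
E
python3 - <<'E'
from h import *
a=r.read_camera("top"); b=r.read_camera("side")
A=crop("top",a,230,155,350,215,6,"/tmp/a.png"); B=crop("side",b,270,145,390,250,6,"/tmp/b.png")
cv2.imwrite("pics/c1.png",A); cv2.imwrite("pics/c2.png",cv2.resize(B,(684,598)))
for q,z in[("spring_a_centre",44),("tester_seat",6),("mark_tip",70),("blue_pad",0),("green_tray",0),("red_tray",0),("tester",0)]:
    for n in("top","side"):
        for fn in("tip_of","regions_of"):
            for d in getattr(r,fn)(n,q)[:4]:
                s=""
                if fn=="regions_of":
                    m=d["region"]; ys,xs=np.nonzero(m); s=(len(xs),np.round(cv2.minAreaRect(np.c_[xs,ys].astype(np.float32))[0],1),xs.min(),xs.max(),ys.min(),ys.max())
                print(q,n,fn[0],round(d["score"],2),np.round(d["pixel"],1),np.round(onz(n,d["pixel"],z)),s)
E
```

```text
spring_a_centre top t 0.56 [248.3 217.6] [469. 249.  44.] 
spring_a_centre top r 0.45 [247.3 220.4] [460. 252.  44.] (160, array([246.2, 218.9]), np.int64(239), np.int64(254), np.int64(213), np.int64(226))
spring_a_centre side t 0.7 [295.  167.7] [460. 242.  44.] 
spring_a_centre side r 0.77 [296.3 165.2] [463. 254.  44.] (344, array([296.5, 165. ]), np.int64(290), np.int64(303), np.int64(150), np.int64(180))
spring_a_centre side r 0.23 [340.8 162. ] [588. 268.  44.] (239, array([343.5, 164.5]), np.int64(338), np.int64(349), np.int64(152), np.int64(177))
tester_seat top t 0.94 [327.9 250.7] [371.  19.   6.] 
tester_seat top t 0.88 [212.2 283.3] [282. 359.   6.] 
tester_seat top t 0.81 [320.4 186.1] [566.  38.   6.] 
tester_seat top r 0.91 [313.  185.6] [568.  61.   6.] (1785, array([310.4, 184. ]), np.int64(284), np.int64(338), np.int64(162), np.int64(206))
tester_seat top r 0.9 [193.2 280.1] [292. 415.   6.] (4031, array([190.2, 281.1]), np.int64(148), np.int64(236), np.int64(249), np.int64(316))
tester_seat top r 0.55 [324.3 247.2] [382.  29.   6.] (1040, array([319. , 246.2]), np.
[... 4301 characters left out ...]
310.5, 184.1]), np.int64(283), np.int64(338), np.int64(162), np.int64(206))
tester side t 0.96 [236.9 153.8] [279. 371.   0.] 
tester side t 0.78 [258.7 232.2] [375.  36.   0.] 
tester side t 0.74 [335.6 230.3] [566.  41.   0.] 
tester side t 0.5 [275.  321.8] [ 432. -223.    0.] 
tester side r 0.93 [339.4 221. ] [577.  75.   0.] (2239, array([340.5, 212. ]), np.int64(312), np.int64(365), np.int64(178), np.int64(247))
tester side r 0.73 [244.2 145.3] [296. 417.   0.] (2684, array([244.2, 138.4]), np.int64(204), np.int64(275), np.int64(94), np.int64(170))
tester side r 0.65 [264.5 224.4] [387.  63.   0.] (1288, array([264.4, 225.7]), np.int64(237), np.int64(287), np.int64(197), np.int64(248))
```

View pics/c1.png

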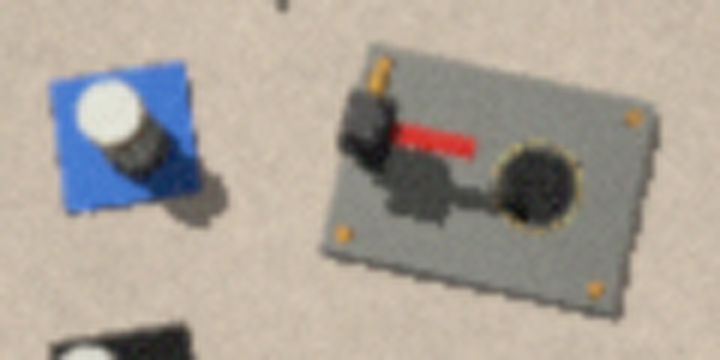

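View pics/c2.png

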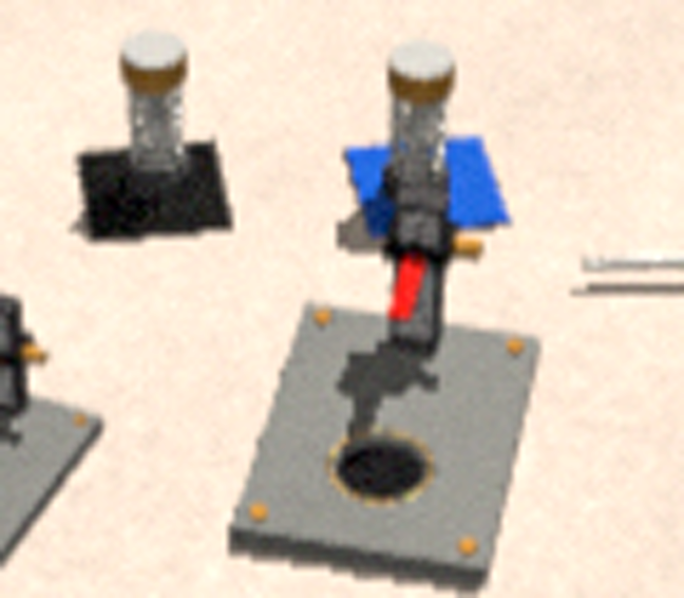

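The crops show the spring's white-topped cap on the blue pad at crop pixel (110,112) in the top view and (422,60) in the side view. The seat ring is at (537,186) top and (381,467) side, and the red pointer tip at (475,148) top and (401,318) side.

```bash
python3 - <<'E'
from h import *
T=lambda x,y:((x+.5)/6-.5+230,(y+.5)/6-.5+155)
S=lambda x,y:((x+.5)/5.7-.5+270,(y+.5)/5.695-.5+145)
pr=lambda *a:print(*[np.round(x,1) if not isinstance(x,str) else x for x in a])
pr("cap",onz("top",T(110,112),84),onz("side",S(422,60),84),tri(S(422,60),T(110,112)))
pr("ring",onz("top",T(537,186),12),onz("side",S(381,467),12),tri(S(381,467),T(537,186)))
pr("tip",tri(S(401,318),T(475,148)))
for c in[(375,45),(657,103),(325,250)]: pr("plate",onz("top",T(*c),12))
pr("screws top",*[onz("top",T(*c),12) for c in[(634,118),(344,234),(597,289)]])
pr("screws side",*[onz("side",S(*c),12) for c in[(322,316),(516,346),(259,511),(468,545)]])
# measured cap disc
a=r.read_camera("top");b=r.read_camera("side")
for n,im in(("top",a),("side",b)):
    hsv=cv2.cvtColor(im,cv2.COLOR_RGB2HSV)
    for nm,lo,hi in(("red",(0,120,50),(8,255,255)),("green",(45,100,30),(80,255,255)),("blue",(105,120,40),(125,255,255))):
        m=cv2.inRange(hsv,lo,hi); N,_,st,ce=cv2.connectedComponentsWithStats(m)
        print(n,nm,[(st[i].tolist(),np.round(ce[i],1)) for i in range(1,N) if st[i][4]>25])
c,d=ray("top",(0,0));print(c)
from scipy.spatial.transform import Rotation as Ro
s=r.sense();print(Ro.from_quat(s["tcp_rot"]).as_matrix().round(3))
E
```

```text
cap [591.5 245.2  84. ] [592.8 245.1  84. ] [592.3 245.4  83.6]
ring [566.6  42.4  12. ] [567.5  42.2  12. ] [567.1  42.4  11.7]
tip [574.6  71.5  72.1]
plate [641.2 123.9  12. ]
plate [608.6 -19.   12. ]
plate [535.6 149.2  12. ]
screws top [601.   -7.2  12. ] [543.6 139.7  12. ] [513.7  13.1  12. ]
screws side [544.1 142.4  12. ] [632.5 121.1  12. ] [514.4  15.7  12. ] [602.3  -4.9  12. ]
top red [([295, 176, 14, 5, 47], array([301.8, 178. ])), ([393, 216, 33, 32, 1019], array([409. , 231.7])), ([308, 241, 10, 6, 31], array([312.9, 243.4])), ([165, 275, 20, 11, 119], array([175.2, 280. ])), ([597, 275, 20, 33, 107], array([604.5, 289.5]))]
top green [([389, 151, 31, 31, 929], array([404. , 165.5]))]
top blue [([117, 51, 92, 57, 4335], array([161.9,  78.8])), ([239, 166, 24, 24, 290], array([251. , 178.8]))]
side red [([238, 113, 10, 10, 48], array([242.4, 117.1])), ([338, 190, 7, 11, 48], array([341., 195.])), ([262, 207, 8, 9, 27], array([265.3, 211.1])), ([245, 297, 52, 45, 2029], array([271.1, 319.3]))]
side green [([347, 294, 49, 45, 2034], array([370.2, 316.2]))]
side blue [([90, 0, 149, 55, 6537], array([165.3,  26.1])), ([253, 0, 49, 54, 2059], array([280.2,  25.3])), ([402, 91, 73, 61, 2852], array([438.4, 121. ])), ([348, 169, 11, 16, 126], array([352.2, 177.4])), ([331, 171, 8, 15, 81], array([334.9, 177.1]))]
[ 323.11709664   31.93537222 1234.43487945]
[[ 0.     0.449 -0.893]
 [-0.    -0.893 -0.449]
 [-1.     0.    -0.   ]]
```

```bash
python3 -m pendant '[[0.047,0.12,0,0,0,0.039,1],[0.047,0.12,0,0,0,0.039,1],[0.047,0.12,0,0,0,0.039,1],[0.047,0.12,0,0,0,0.039,1],[0.047,0.12,0,0,0,0.039,1],[0.047,0.12,0,0,0,0.039,1],[0.047,0.12,0,0,0,0.039,1],[0.047,0.12,0,0,0,0,1],[0.047,0.12,0,0,0,0,1],[0.047,0.12,0,0,0,0,1]]'
python3 -m pendant '[[0.047,0.12,0,0,0,0,1],[0.047,0.12,0,0,0,0,1],[0.047,0.12,0,0,0,0,1],[0.047,0.12,0,0,0,0,1],[0.047,0.12,0,0,0,0,1],[0.047,0.12,0,0,0,0,1],[0.047,0.12,-0.05,0,0,0,0.8],[0.047,0.12,-0.05,0,0,0,0.8],[0.047,0.12,-0.05,0,0,0,0.8],[0,0,0,0,0,0,0.8]]'
cat > s.py <<'E'
from h import *
from scipy.spatial.transform import Rotation as Ro
s=r.sense();M=Ro.from_quat(s["tcp_rot"]).as_matrix()
print(s["clock"],s["tool_pos"].round(1),"tooly ang",np.degrees(np.arctan2(M[1,1],M[0,1])).round(2),"x",M[:,0].round(3),"F",s["wrist_force"].round(2),"gap",s["finger_gap"].round(3),"q7",s["joint_pos"][6].round(2))
E
python3 s.py
```

```text
clock: 3.63
tool_pos: [422.0, -196.8, 223.0]
tcp_rot: [0.558, 0.434, -0.558, 0.435]
wrist_force: [0.7, -0.1, -0.2]
finger_gap: 1.004
clock: 4.47
tool_pos: [548.1, 133.9, 175.1]
tcp_rot: [0.556, 0.439, -0.556, 0.435]
wrist_force: [-1.4, 1.0, -0.2]
finger_gap: 0.802Traceback (most recent call last):
  File "s.py", line 4, in <module>
    print(s["clock"],s["tool_pos"].round(1),"tooly ang",np.degrees(np.arctan2(M[1,1],M[0,1])).round(2),"x",M[:,0].round(3),"F",s["wrist_force"].round(2),"gap",s["finger_gap"].round(3),"q7",s["joint_pos"][6].round(2))
                                                                                                                                                               ^^^^^^^^^^^^^^^^^^^^^
AttributeError: 'float' object has no attribute 'round'
```

```bash
sed -i 's/s\["finger_gap"\].round(3)/round(s["finger_gap"],3)/' s.py; python3 -m pendant '[[0.048,0.122,0,0,0,0,0.8],[0.048,0.122,0,0,0,0,0.8],[0.048,0.122,0,0,0,0,0.8],[0,0,0,0,0,0,0.8],[0,0,0,0,0,0,0.8]]'; python3 s.py
```

```text
clock: 4.88
tool_pos: [591.3, 238.1, 177.2]
tcp_rot: [-0.557, -0.436, 0.557, -0.435]
wrist_force: [-0.0, 0.0, 0.1]
finger_gap: 0.803
4.8833 [591.3 238.1 177.2] tooly ang -13.94 x [-0.001  0.001 -1.   ] F [-0.01  0.    0.06] gap 0.803 q7 -0.94
```

```bash
python3 -m pendant '[[0.003,0.023,0,0,0,0,0.8],[0,0,-0.1,0,0,0,0.8],[0,0,-0.1,0,0,0,0.8],[0,0,-0.1,0,0,0,0.8],[0,0,-0.06,0,0,0,0.8],[0,0,-0.04,0,0,0,0.8],[0,0,0,0,0,0,0.8],[0,0,0,0,0,0,0.8]]' 15; python3 - <<'E'
from h import *
a=r.read_camera("top");b=r.read_camera("side")
A=crop("top",a,225,150,285,205,6,"/tmp/a.png"); B=crop("side",b,315,125,375,180,6,"/tmp/a.png")
cv2.imwrite("pics/c3.png",np.hstack([A,B]))
E
python3 s.py
```

```text
clock: 5.55
tool_pos: [593.0, 241.5, 58.1]
tcp_rot: [-0.558, -0.434, 0.558, -0.434]
wrist_force: [0.1, -0.6, 1.0]
finger_gap: 0.799
5.65 [593.8 242.4  59.4] tooly ang -14.21 x [ 0.002  0.001 -1.   ] F [-0.2  -0.43  0.04] gap 0.797 q7 -1.01
```

View pics/c3.png

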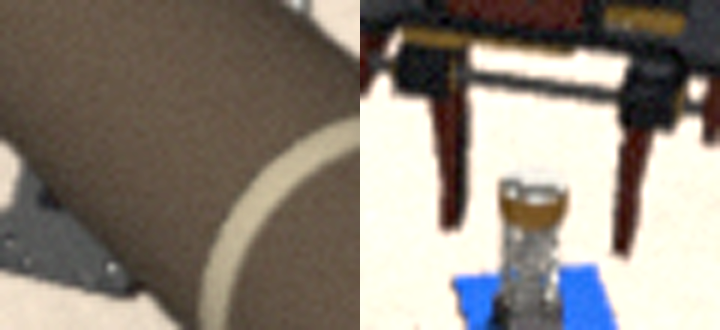

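The side crop shows the fingers straddling the brass cap; the arm hides it from above. I'll let it settle, then grip.

```bash
python3 -m pendant '[[0,0,0,0,0,0,0.8],[0,0,0,0,0,0,0.8]]' 15;python3 -m pendant '[[0,0,0,0,0,0,0.8]]'
```

```text
clock: 5.82
tool_pos: [593.5, 242.5, 59.1]
tcp_rot: [0.559, 0.434, -0.557, 0.435]
wrist_force: [-0.4, -0.4, -0.5]
finger_gap: 0.795
clock: 5.9
tool_pos: [593.2, 242.4, 58.6]
tcp_rot: [0.558, 0.434, -0.557, 0.435]
wrist_force: [-0.1, 0.6, -0.0]
finger_gap: 0.8
```

```bash
python3 -m pendant '[[-0.003,0.01,-0.004,0,0,0,0.8],[0,0,0,0,0,0,0.8],[0,0,0,0,0,0,0.3],[0,0,0,0,0,0,0.3],[0,0,0,0,0,0,0.3],[0,0,0,0,0,0,0.3],[0,0,0,0,0,0,0.3],[0,0,0,0,0,0,0.3]]' 15; python3 s.py
```

```text
clock: 6.57
tool_pos: [591.8, 245.2, 56.4]
tcp_rot: [-0.558, -0.434, 0.558, -0.434]
wrist_force: [-0.6, 0.7, -0.2]
finger_gap: 0.382
6.5667 [591.8 245.2  56.4] tooly ang -14.18 x [-0. -0. -1.] F [-0.6   0.68 -0.2 ] gap 0.382 q7 -1.02
```

```bash
python3 -m pendant '[[0,0,0,0,0,0,0.2],[0,0,0,0,0,0,0.2],[0,0,0,0,0,0,0.2]]' 20; python3 s.py; python3 -m pendant '[[0,0,0.03,0,0,0,0.2],[0,0,0.06,0,0,0,0.2],[0,0,0.1,0,0,0,0.2],[0,0,0.1,0,0,0,0.2],[0,0,0.05,0,0,0,0.2],[0,0,0,0,0,0,0.2],[0,0,0,0,0,0,0.2]]';python3 s.py
```

```text
clock: 6.82
tool_pos: [591.7, 245.3, 56.4]
tcp_rot: [-0.558, -0.435, 0.558, -0.434]
wrist_force: [0.0, -0.1, -0.0]
finger_gap: 0.359
6.8167 [591.7 245.3  56.4] tooly ang -14.17 x [-0. -0. -1.] F [ 0.01 -0.06 -0.03] gap 0.359 q7 -1.02
clock: 7.4
tool_pos: [592.1, 245.3, 159.2]
tcp_rot: [0.558, 0.434, -0.557, 0.435]
wrist_force: [-0.1, 0.1, -3.1]
finger_gap: 0.36
7.4 [592.1 245.3 159.2] tooly ang -14.18 x [ 0.002  0.    -1.   ] F [-0.09  0.1  -3.1 ] gap 0.36 q7 -0.96
```

```bash
python3 -m pendant '[[0,0,0.1,0,0,0,0.2],[-0.014,-0.113,0.04,0,0,0,0.2],[-0.014,-0.113,0,0,0,0,0.2],[-0.014,-0.113,0,0,0,0,0.2],[-0.014,-0.113,0,0,0,0,0.2],[-0.014,-0.113,0,0,0,0,0.2],[-0.014,-0.113,0,0,0,0,0.2],[0,0,0,0,0,0,0.2],[0,0,0,0,0,0,0.2],[0,0,0,0,0,0,0.2]]';python3 -m pendant '[[0,0,-0.1,0,0,0,0.2],[0,0,-0.1,0,0,0,0.2],[0,0,-0.1,0,0,0,0.2],[0,0,0,0,0,0,0.2],[0,0,0,0,0,0,0.2],[0,0,0,0,0,0,0.2]]';python3 s.py
```

```text
clock: 8.23
tool_pos: [565.9, 42.0, 199.2]
tcp_rot: [-0.557, -0.435, 0.558, -0.434]
wrist_force: [0.6, 0.5, -1.9]
finger_gap: 0.358
clock: 8.73
tool_pos: [567.3, 43.4, 111.5]
tcp_rot: [0.558, 0.435, -0.557, 0.435]
wrist_force: [0.1, 0.3, -1.5]
finger_gap: 0.359
8.7333 [567.3  43.4 111.5] tooly ang -14.07 x [ 0.001  0.001 -1.   ] F [ 0.08  0.32 -1.55] gap 0.359 q7 -0.66
```

```bash
python3 -m pendant '[[-0.001,-0.004,-0.06,0,0,0,0.2],[0,0,-0.06,0,0,0,0.2],[0,0,0,0,0,0,0.2],[0,0,0,0,0,0,0.2],[0,0,0,0,0,0,0.2]]';python3 s.py; python3 - <<'E'
from h import *
a=r.read_camera("top");b=r.read_camera("side")
A=crop("top",a,285,155,345,210,6,"/tmp/a.png"); B=crop("side",b,305,180,370,250,8,"/tmp/a.png")
cv2.imwrite("pics/c4.png",B)
E
```

```text
clock: 9.15
tool_pos: [567.5, 41.2, 76.4]
tcp_rot: [0.559, 0.434, -0.557, 0.435]
wrist_force: [0.5, 1.0, -2.6]
finger_gap: 0.358
9.15 [567.5  41.2  76.4] tooly ang -14.15 x [ 0.003  0.    -1.   ] F [ 0.51  1.01 -2.57] gap 0.358 q7 -0.69
```

View pics/c4.png

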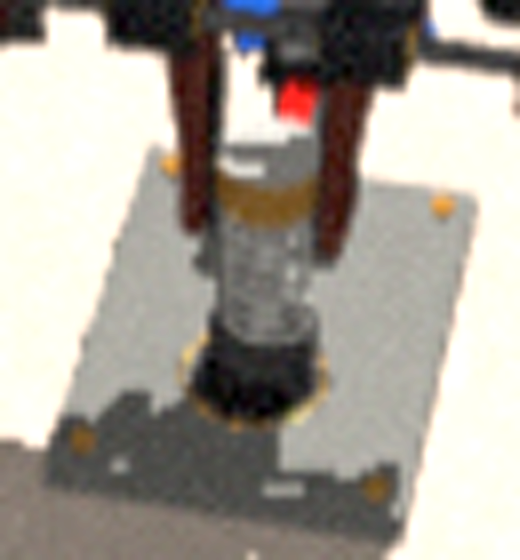

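The side crop shows the foot just over the seat ring, apparently a little right of the ring centre. I'll check that against the projection.

```bash
python3 - <<'E'
from h import *
K=lambda p:((np.array(p)-[305,180]+.5)*8-.5).round(0)
for X in [(567.1,42.4,12),(567.5,41.2,24),(567.5,41.2,36),(567.5,41.2,104),(567.5,41.2,88),(566.9,42.3,24),(566.9,42.3,36)]: print(X,K(proj("side",X)))
b=r.read_camera("side"); 
import cv2
for y in [210,212,214,216,218,220,222,224,226,228,230]: print(y,b[y,324:352].sum(1)//3)
E
python3 s.py
```

```text
(567.1, 42.4, 12) [253. 376.]
(567.5, 41.2, 24) [256. 351.]
(567.5, 41.2, 36) [257. 322.]
(567.5, 41.2, 104) [265. 154.]
(567.5, 41.2, 88) [263. 195.]
(566.9, 42.3, 24) [254. 348.]
(566.9, 42.3, 36) [255. 320.]
210 [106 107 108 109 109 103  59  43  50  72  70  74  72  73  70  77  71  81
  76  69  30  23  26  43  96 107 106 108]
212 [102 108 109 108 104  61  47  46  55  74  89  76  77  83  76  74  75  95
  79  66  50  44  50  87 108 108 110 110]
214 [107 107 107 110 110 102  77  75  55  66  65  61  73  68  66  65  84 106
  78  83 102 109 106 110 108 106 108 106]
216 [108 108 106 109 110 110 107 102  61  64  75  67  68  71  67  69  82  84
  83 101 110 107 108 110 106 107 110 106]
218 [105 108 104 107 110 108 105  85  59  67  64  58  70  80  83  78  73  66
  73  79  98 106 107 108 105 108 106 108]
220 [108 108 106 110 107 107 103  40  38  63  53  53  73  82  82  81  71  51
  71  90  80 107 108 106 107 104 110 109]
222 [107 110 105 106 107 109  99  38  21  28  38  55  71  70  70  60  72  65
  52  49  65 110 111 110 108 107 108 107]
224 [104 105 102 105 115  92  43  27  22  22  29  30  19  24  27  26  26  26
  19  27  66  99 108 110 111 107 111 106]
226 [109 104 103  91  87  47  15  11   7  18  18  32  26  27  27  30  27  21
  25  29  48  80 100 109 107 106 108 108]
228 [104 106 109  93  58  23  12   6  10   2  16   9   3   1  12   3  23  20
  25  31  63  90  94 109 111 107 106 107]
230 [104  97  89  55  49  51  40  19  11   9  12   0   9  20   7  10  11  20
  56  84  99 102 109 108 109 109 108 107]
9.3 [567.2  40.9  75.9] tooly ang -14.17 x [ 0.002  0.    -1.   ] F [-0.09  0.31 -1.84] gap 0.364 q7 -0.69
```

```bash
python3 -m pendant '[[-0.004,0.0045,0,0,0,0,0.2],[0,0,-0.01,0,0,0,0.2],[0,0,-0.01,0,0,0,0.2],[0,0,-0.005,0,0,0,0.2],[0,0,-0.005,0,0,0,0.2],[0,0,-0.005,0,0,0,0.2],[0,0,0,0,0,0,0.2],[0,0,0,0,0,0,0.2]]';python3 s.py
```

```text
clock: 9.97
tool_pos: [565.0, 42.0, 63.8]
tcp_rot: [-0.558, -0.435, 0.558, -0.434]
wrist_force: [0.5, -0.2, -1.5]
finger_gap: 0.363
9.9667 [565.   42.   63.8] tooly ang -14.17 x [-0.  0. -1.] F [ 0.51 -0.17 -1.5 ] gap 0.363 q7 -0.7
```

```bash
python3 -m pendant '[[0.003,0.001,-0.005,0,0,0,0.2],[0,0,-0.005,0,0,0,0.2],[0,0,0,0,0,0,0.2],[0,0,0,0,0,0,0.2]]';python3 s.py
```

```text
clock: 10.3
tool_pos: [565.9, 42.3, 60.8]
tcp_rot: [-0.558, -0.435, 0.558, -0.434]
wrist_force: [-0.5, 0.5, -2.4]
finger_gap: 0.359
10.3 [565.9  42.3  60.8] tooly ang -14.17 x [-0. -0. -1.] F [-0.55  0.49 -2.4 ] gap 0.359 q7 -0.7
```

```bash
python3 -m pendant '[[0,0,-0.005,0,0,0,0.2],[0,0,-0.0025,0,0,0,0.2],[0,0,0,0,0,0,0.2],[0,0,0,0,0,0,0.2]]';python3 s.py
```

```text
clock: 10.63
tool_pos: [565.9, 42.3, 58.6]
tcp_rot: [-0.558, -0.435, 0.558, -0.434]
wrist_force: [0.0, 1.2, -1.5]
finger_gap: 0.355
10.6333 [565.9  42.3  58.6] tooly ang -14.17 x [-0. -0. -1.] F [ 0.05  1.16 -1.52] gap 0.355 q7 -0.7
```

```bash
python3 -m pendant '[[0,0,-0.0025,0,0,0,0.2],[0,0,0,0,0,0,0.2],[0,0,0,0,0,0,0.2]]';python3 -m pendant '[[0,0,-0.002,0,0,0,0.2],[0,0,0,0,0,0,0.2],[0,0,0,0,0,0,0.2]]'
```

```text
clock: 10.88
tool_pos: [566.2, 42.4, 58.3]
tcp_rot: [0.558, 0.434, -0.558, 0.435]
wrist_force: [-0.9, 0.0, 2.6]
finger_gap: 0.361
clock: 11.13
tool_pos: [566.2, 42.3, 57.6]
tcp_rot: [0.558, 0.434, -0.558, 0.435]
wrist_force: [-0.6, -0.5, 3.4]
finger_gap: 0.363
```

```bash
python3 -m pendant '[[0,0,0,0,0,0,0.45],[0,0,0,0,0,0,0.6],[0,0,0,0,0,0,0.7],[0,0,0,0,0,0,0.7],[0,0,0,0,0,0,0.7],[0,0,0.05,0,0,0,0.7],[0,0,0.08,0,0,0,0.7],[0,0,0.06,0,0,0,0.7],[0,0,0,0,0,0,0],[0,0,0,0,0,0,0]]';python3 -m pendant '[[0,0,0,0,0,0,0],[0,0,0,0,0,0,0],[0,0,0,0,0,0,0],[0,0,0,0,0,0,0],[0,0,0,0,0,0,0],[0,0,0,0,0,0,0]]' ;python3 s.py; python3 - <<'E'
from h import *
b=r.read_camera("side")
B=crop("side",b,305,180,370,250,8,"/tmp/a.png")
cv2.imwrite("pics/c5.png",B)
E
```

```text
clock: 11.97
tool_pos: [566.7, 42.3, 115.2]
tcp_rot: [0.558, 0.434, -0.557, 0.435]
wrist_force: [-0.5, -0.5, -0.2]
finger_gap: 0.593
clock: 12.47
tool_pos: [565.8, 42.4, 114.0]
tcp_rot: [-0.558, -0.435, 0.558, -0.434]
wrist_force: [0.2, -0.3, -0.1]
finger_gap: 0.129
12.4667 [565.8  42.4 114. ] tooly ang -14.16 x [-0.001  0.    -1.   ] F [ 0.23 -0.31 -0.15] gap 0.129 q7 -0.66
```

View pics/c5.png

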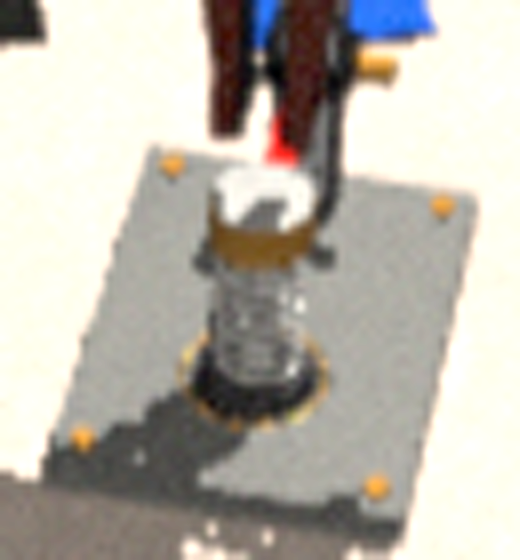

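The spring stands upright and free in the seat, with its cap top at crop pixel (265,195) and the fingers shutting above. Now the press.

```bash
python3 -m pendant '[[0,0,0,0,0,0,0],[0,0,-0.03,0,0,0,0],[0,0,-0.03,0,0,0,0],[0,0,-0.015,0,0,0,0],[0,0,0,0,0,0,0],[0,0,0,0,0,0,0]]';python3 -m pendant '[[0,0,-0.005,0,0,0,0],[0,0,-0.005,0,0,0,0],[0,0,0,0,0,0,0],[0,0,0,0,0,0,0]]' ;python3 s.py; python3 -m pendant '[[0,0,-0.005,0,0,0,0],[0,0,-0.005,0,0,0,0],[0,0,0,0,0,0,0],[0,0,0,0,0,0,0]]' ;python3 s.py
```

```text
clock: 13.02
tool_pos: [565.6, 42.4, 91.2]
tcp_rot: [-0.557, -0.435, 0.558, -0.434]
wrist_force: [1.0, -0.3, -0.2]
finger_gap: 0.007
clock: 13.35
tool_pos: [566.1, 42.3, 88.9]
tcp_rot: [0.558, 0.434, -0.558, 0.435]
wrist_force: [-0.5, -0.3, 0.0]
finger_gap: 0.003
13.35 [566.1  42.3  88.9] tooly ang -14.18 x [ 0.  0. -1.] F [-0.47 -0.27  0.05] gap 0.003 q7 -0.68
clock: 13.68
tool_pos: [566.2, 42.4, 86.1]
tcp_rot: [0.558, 0.434, -0.558, 0.435]
wrist_force: [-0.7, 0.1, 3.4]
finger_gap: 0.001
13.6833 [566.2  42.4  86.1] tooly ang -14.17 x [ 0.001 -0.    -1.   ] F [-0.68  0.06  3.36] gap 0.001 q7 -0.68
```

```bash
for i in 1; do :; done; python3 -m pendant '[[0,0,-0.005,0,0,0,0],[0,0,-0.005,0,0,0,0],[0,0,0,0,0,0,0]]'; python3 -m pendant '[[0,0,-0.005,0,0,0,0],[0,0,-0.005,0,0,0,0],[0,0,0,0,0,0,0]]'
```

```text
clock: 13.93
tool_pos: [566.3, 42.4, 83.0]
tcp_rot: [0.558, 0.434, -0.558, 0.435]
wrist_force: [-0.1, -0.1, 5.9]
finger_gap: 0.006
clock: 14.18
tool_pos: [566.3, 42.4, 80.2]
tcp_rot: [0.558, 0.434, -0.558, 0.435]
wrist_force: [-1.4, -0.7, 9.4]
finger_gap: 0.007
```

```bash
python3 -m pendant '[[0,0,-0.005,0,0,0,0],[0,0,0,0,0,0,0],[0,0,0,0,0,0,0]]'; python3 s.py; python3 -m pendant '[[0,0,-0.0025,0,0,0,0],[0,0,0,0,0,0,0],[0,0,0,0,0,0,0]]';python3 s.py
```

```text
clock: 14.43
tool_pos: [566.5, 42.4, 79.0]
tcp_rot: [0.558, 0.434, -0.558, 0.435]
wrist_force: [-1.2, -0.7, 9.4]
finger_gap: 0.002
14.4333 [566.5  42.4  79. ] tooly ang -14.17 x [ 0.001 -0.    -1.   ] F [-1.19 -0.69  9.38] gap 0.002 q7 -0.69
clock: 14.68
tool_pos: [566.6, 42.4, 78.4]
tcp_rot: [0.558, 0.434, -0.557, 0.435]
wrist_force: [-0.7, 0.5, 9.6]
finger_gap: 0.007
14.6833 [566.6  42.4  78.4] tooly ang -14.17 x [ 0.001 -0.    -1.   ] F [-0.7   0.5   9.57] gap 0.007 q7 -0.69
```

```bash
python3 -m pendant '[[0,0,-0.005,0,0,0,0],[0,0,0,0,0,0,0],[0,0,0,0,0,0,0]]'; python3 -m pendant '[[0,0,-0.003,0,0,0,0],[0,0,0,0,0,0,0]]'; python3 -m pendant '[[0,0,0,0,0,0,0]]';python3 -m pendant '[[0,0,0,0,0,0,0]]'
```

```text
clock: 14.93
tool_pos: [566.6, 42.5, 77.0]
tcp_rot: [0.558, 0.434, -0.557, 0.435]
wrist_force: [-1.9, -0.9, 10.7]
finger_gap: 0.004
clock: 15.1
tool_pos: [566.7, 42.5, 76.2]
tcp_rot: [0.558, 0.434, -0.557, 0.435]
wrist_force: [-2.4, 0.2, 12.7]
finger_gap: 0.01
clock: 15.18
tool_pos: [566.7, 42.5, 76.3]
tcp_rot: [0.558, 0.434, -0.557, 0.435]
wrist_force: [-2.0, -0.7, 11.5]
finger_gap: 0.004
clock: 15.27
tool_pos: [566.7, 42.5, 76.3]
tcp_rot: [0.558, 0.434, -0.557, 0.435]
wrist_force: [-2.3, -0.2, 11.2]
finger_gap: 0.001
```

```bash
python3 -m pendant '[[0,0,-0.001,0,0,0,0],[0,0,0,0,0,0,0],[0,0,0,0,0,0,0],[0,0,0,0,0,0,0],[0,0,0,0,0,0,0]]'; python3 - <<'E'
from h import *
fs=[]
for i in range(6):
    b=r.read_camera("side"); s=r.sense(); fs.append(s["wrist_force"][2])
a=r.read_camera("top")
print(np.round(fs,1),s["tool_pos"].round(1),s["clock"])
B=crop("side",b,315,180,365,235,10,"/tmp/a.png"); cv2.imwrite("pics/c6.png",B)
K=lambda p:((np.array(p)-[315,180]+.5)*10-.5).round(0)
ax=np.array([566.8,42.3]); u=np.array([.235,.972])
for z in(70,72,74,76,78): print(z,"tip",K(proj("side",[*(ax+30*u),z])),"cap rim",[K(proj("side",[*(ax+16*v),z])).tolist() for v in(u,-u,np.array([.972,-.235]),-np.array([.972,-.235]))])
E
python3 -m pendant '[[0,0,0,0,0,0,0],[0,0,0,0,0,0,0],[0,0,0,0,0,0,0],[0,0,0,0,0,0,0],[0,0,0,0,0,0,0],[0,0,0,0,0,0,0],[0,0,0,0,0,0,0],[0,0,0,0,0,0,0]]';python3 -m pendant '[[0,0,0,0,0,0,0]]'
```

```text
clock: 15.68
tool_pos: [566.7, 42.5, 76.0]
tcp_rot: [0.558, 0.434, -0.557, 0.435]
wrist_force: [-1.7, -0.4, 12.0]
finger_gap: 0.007
[12.2 12.4 11.4 11.6 11.6 11. ] [566.7  42.5  76. ] 15.9833
70 tip [247. 216.] cap rim [[236.0, 253.0], [210.0, 341.0], [289.0, 307.0], [158.0, 286.0]]
72 tip [248. 210.] cap rim [[236.0, 247.0], [210.0, 335.0], [289.0, 301.0], [158.0, 280.0]]
74 tip [248. 204.] cap rim [[237.0, 241.0], [210.0, 328.0], [290.0, 295.0], [158.0, 274.0]]
76 tip [248. 198.] cap rim [[237.0, 235.0], [211.0, 322.0], [290.0, 288.0], [158.0, 268.0]]
78 tip [248. 192.] cap rim [[237.0, 229.0], [211.0, 316.0], [290.0, 282.0], [158.0, 261.0]]
clock: 16.7
tool_pos: [566.8, 42.5, 76.1]
tcp_rot: [0.558, 0.434, -0.557, 0.435]
wrist_force: [-1.9, -0.6, 12.3]
finger_gap: -0.0
clock: 16.78
tool_pos: [566.7, 42.5, 76.0]
tcp_rot: [0.558, 0.434, -0.557, 0.435]
wrist_force: [-2.5, -1.0, 12.1]
finger_gap: 0.004
```

View pics/c6.png

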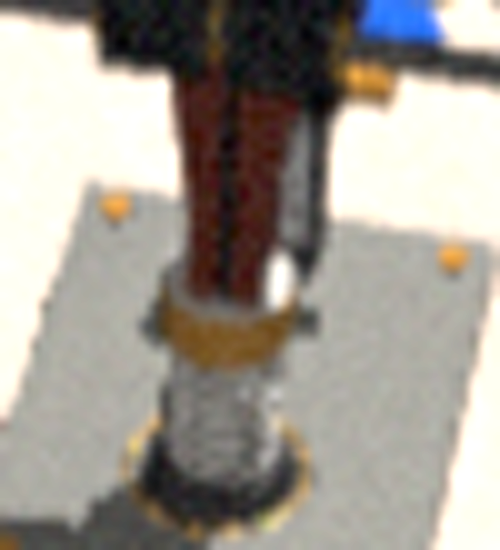

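Under 12 N, held for over 1.5 s, the cap top is at z≈76.0. The pointer tip triangulated to z≈72.1, so the cap looks to be above it, though the fingers hide the pointer in this view. I'll let the spring up slowly, then refine the pointer height.

```bash
python3 -m pendant '[[0,0,0.005,0,0,0,0],[0,0,0.005,0,0,0,0],[0,0,0.005,0,0,0,0],[0,0,0.005,0,0,0,0],[0,0,0.005,0,0,0,0],[0,0,0.005,0,0,0,0],[0,0,0.005,0,0,0,0],[0,0,0.005,0,0,0,0],[0,0,0.005,0,0,0,0],[0,0,0.01,0,0,0,0]]';python3 -m pendant '[[0,0,0.03,0,0,0,0],[0,0,0.06,0,0,0,0],[0,0,0.06,0,0,0,0.7],[0,0,0,0,0,0,0.7],[0,0,0,0,0,0,0.7],[0,0,0,0,0,0,0.7]]';python3 s.py
cat > fit.py <<'E'
from h import *
from scipy.optimize import least_squares
ax=np.array([567.1,42.4]); 
ims={n:cv2.imread(f"pics/{n}0.png")[:,:,::-1].astype(float) for n in("side","top")}
box={"side":(330,184,352,206),"top":(290,170,316,186)}
def model(n,z,yaw,L,off,amp,d):
    u=np.array([np.sin(yaw),np.cos(yaw)]);v=np.array([u[1],-u[0]]);x0,y0,x1,y1=box[n];k=16
    m=np.zeros(((y1-y0)*k,(x1-x0)*k),np.uint8)
    P=[[*(ax+s*u+t*v+d),z+dz] for s in(30,30+L) for t in(-5,5) for dz in(-1,1)]
    q=np.array([proj(n,p) for p in P])+off
    q=((q-[x0,y0]+.5)*k-.5); h=cv2.convexHull(np.round(q*16).astype(np.int32)); cv2.fillPoly(m,[h],255,shift=4)
    return amp*cv2.resize(cv2.GaussianBlur(m,(0,0),.4*k),(x1-x0,y1-y0),interpolation=cv2.INTER_AREA)/255.
data={}
for n in ims:
    x0,y0,x1,y1=box[n]; c=ims[n][y0:y1,x0:x1]; data[n]=np.clip(c[:,:,0]-np.maximum(c[:,:,1],c[:,:,2])-15,0,None)
def res(p,d=(0,0)):
    z,yaw,ls,lt,a,b=p
    return np.r_[(data["side"]-model("side",z,yaw,ls,0,a,d)).ravel(),(data["top"]-model("top",z,yaw,lt,0,b,d)).ravel()]
for d in((0,0),(-1,0),(1,0),(0,1),(0,-1)):
    best=min((least_squares(res,[z,.24,25,32,120,120],diff_step=.01,kwargs={"d":d}) for z in(68,72,76)),key=lambda s:s.cost)
    print(d,best.x.round(2),round(best.cost),[round(float((res(np.r_[z,best.x[1:]],d)**2).sum()/2)) for z in range(66,80)])
E
python3 fit.py
```

```text
clock: 17.62
tool_pos: [565.4, 42.2, 90.8]
tcp_rot: [-0.557, -0.435, 0.558, -0.434]
wrist_force: [0.1, 0.9, 0.2]
finger_gap: 0.007
clock: 18.12
tool_pos: [565.7, 42.1, 136.1]
tcp_rot: [-0.558, -0.434, 0.558, -0.434]
wrist_force: [1.1, 0.4, 0.0]
finger_gap: 0.271
18.1167 [565.7  42.1 136.1] tooly ang -14.18 x [-0. -0. -1.] F [1.09 0.43 0.03] gap 0.271 q7 -0.64Traceback (most recent call last):
  File "fit.py", line 20, in <module>
    best=min((least_squares(res,[z,.24,25,32,120,120],diff_step=.01,kwargs={"d":d}) for z in(68,72,76)),key=lambda s:s.cost)
  File "fit.py", line 20, in <genexpr>
    best=min((least_squares(res,[z,.24,25,32,120,120],diff_step=.01,kwargs={"d":d}) for z in(68,72,76)),key=lambda s:s.cost)
              ~~~~~~~~~~~~~^^^^^^^^^^^^^^^^^^^^^^^^^^^^^^^^^^^^^^^^^^^^^^^^^^^^^^^^
    return func(*args, **kwargs)
    result = trf(vector_fun.fun, vector_fun.jac, x0, f0, J0, lb, ub, ftol, xtol,
                 gtol, max_nfev, x_scale, loss_function, tr_solver,
                 tr_options.copy(), verbose, callback=callback_wrapped)
    return trf_no_bounds(
        fun, 
[... 1180 characters left out ...]
le "fit.py", line 18, in res
    return np.r_[(data["side"]-model("side",z,yaw,ls,0,a,d)).ravel(),(data["top"]-model("top",z,yaw,lt,0,b,d)).ravel()]
                                                                                  ~~~~~^^^^^^^^^^^^^^^^^^^^^^
  File "fit.py", line 10, in model
    q=np.array([proj(n,p) for p in P])+off
                ~~~~^^^^^
  File "h.py", line 11, in proj
    p,f=cam(n); q=np.array(p["R"])@np.array(X,float)+np.array(p["t"]); return np.array([p["cx"]+f*q[0]/q[2],p["cy"]+f*q[1]/q[2]])
        ~~~^^^
  File "h.py", line 4, in cam
    p=r.camera_params(n); f=200/np.tan(np.radians(p["vfov"]/2)); return p,f
ValueError: time passes only in moves, steps and waits
```

```bash
sed -i 's/^def cam(n):/import functools\n@functools.cache\ndef cam(n):/' h.py; timeout 300 python3 fit.py
```

```text
(0, 0) [ 73.13   0.23  37.71  37.65 113.62  73.35] 10751 [99397, 80304, 62894, 47485, 32731, 22056, 14914, 10972, 13697, 22193, 36384, 50769, 70188, 91334]
(-1, 0) [ 73.06   0.25  37.85  37.39 114.67  72.06] 12630 [103352, 86177, 66444, 50666, 35852, 24125, 16266, 12939, 15348, 24504, 37269, 54326, 71620, 94088]
(1, 0) [ 72.42   0.21  38.7   37.96 113.72  71.45] 10103 [88755, 70336, 53530, 37993, 26570, 17286, 11795, 11113, 16243, 26775, 41932, 58484, 76446, 97882]
(0, 1) [ 72.2    0.23  37.93  36.95 114.01  73.07] 8964 [84006, 66046, 49986, 34707, 21869, 13505, 9227, 10823, 18330, 30724, 45734, 63276, 84797, 105175]
(0, -1) [ 73.63   0.22  38.54  37.96 114.16  70.91] 14402 [109049, 90826, 72020, 54829, 41412, 29081, 19677, 14813, 15139, 21581, 30630, 45609, 64068, 83588]
```

The full model fit puts the pointer tip at z 72–73.6, and the cap top under 12 N was at 76.0. The cap stayed above, so the spring goes in the green tray. Regrasping.

```bash
python3 -m pendant '[[0.001,0.001,0,0,0,0,0.75],[0,0,0,0,0,0,0.75],[0,0,0,0,0,0,0.75],[0,0,0,0,0,0,0.75],[0,0,0,0,0,0,0.75]]'; python3 -m pendant '[[0,0,-0.06,0,0,0,0.75],[0,0,-0.08,0,0,0,0.75],[0,0,-0.06,0,0,0,0.75],[0,0,-0.04,0,0,0,0.75],[0,0,-0.015,0,0,0,0.75],[0,0,0,0,0,0,0.75],[0,0,0,0,0,0,0.75]]';python3 s.py
```

```text
clock: 18.53
tool_pos: [566.1, 42.7, 136.1]
tcp_rot: [-0.558, -0.435, 0.558, -0.434]
wrist_force: [-0.3, 0.6, 0.5]
finger_gap: 0.646
clock: 19.12
tool_pos: [566.7, 42.9, 60.4]
tcp_rot: [0.558, 0.435, -0.558, 0.435]
wrist_force: [-0.2, 1.2, 0.0]
finger_gap: 0.75
19.1167 [566.7  42.9  60.4] tooly ang -14.16 x [ 0.  0. -1.] F [-0.17  1.19  0.04] gap 0.75 q7 -0.7
```

```bash
python3 -m pendant '[[0,0,-0.004,0,0,0,0.6],[0,0,0,0,0,0,0.45],[0,0,0,0,0,0,0.2],[0,0,0,0,0,0,0.2],[0,0,0,0,0,0,0.2],[0,0,0,0,0,0,0.2],[0,0,0,0,0,0,0.2],[0,0,0,0,0,0,0.2]]' 20; python3 s.py; python3 -m pendant '[[0,0,0.02,0,0,0,0.2],[0,0,0.03,0,0,0,0.2],[0,0,0.08,0,0,0,0.2],[0,0,0.1,0,0,0,0.2],[0,0,0.1,0,0,0,0.2],[0,0,0.06,0,0,0,0.2],[0,0,0,0,0,0,0.2],[0,0,0,0,0,0,0.2]]';python3 s.py
python3 -c "
from h import *
for z in(4,8,12): print(z,onz('top',(404,165.5),z).round(1),onz('side',(370.2,316.2),z).round(1))"
```

```text
clock: 19.78
tool_pos: [566.4, 42.7, 58.9]
tcp_rot: [0.558, 0.434, -0.558, 0.435]
wrist_force: [-0.6, -0.1, 2.4]
finger_gap: 0.36
19.7833 [566.4  42.7  58.9] tooly ang -14.17 x [ 0. -0. -1.] F [-0.6  -0.06  2.42] gap 0.36 q7 -0.7
clock: 20.45
tool_pos: [566.8, 42.6, 176.9]
tcp_rot: [0.559, 0.434, -0.557, 0.435]
wrist_force: [-0.4, -0.4, -2.5]
finger_gap: 0.359
20.45 [566.8  42.6 176.9] tooly ang -14.18 x [ 0.002 -0.    -1.   ] F [-0.43 -0.4  -2.51] gap 0.359 q7 -0.62
4 [ 626.9 -218.5    4. ] [ 627.4 -213.9    4. ]
8 [ 625.9 -217.7    8. ] [ 626.8 -216.7    8. ]
12 [ 624.9 -216.9   12. ] [ 626.2 -219.4   12. ]
```

```bash
python3 -m pendant '[[0.014,-0.06,0,0,0,0,0.2],[0.028,-0.124,0,0,0,0,0.2],[0.028,-0.124,0,0,0,0,0.2],[0.028,-0.124,0,0,0,0,0.2],[0.028,-0.124,0,0,0,0,0.2],[0.028,-0.124,0,0,0,0,0.2],[0.028,-0.124,0,0,0,0,0.2],[0.014,-0.06,0,0,0,0,0.2],[0,0,0,0,0,0,0.2],[0,0,0,0,0,0,0.2]]';python3 -m pendant '[[0,0,-0.05,0,0,0,0.2],[0,0,-0.1,0,0,0,0.2],[0,0,-0.1,0,0,0,0.2],[0,0,-0.07,0,0,0,0.2],[0,0,-0.03,0,0,0,0.2],[0,0,0,0,0,0,0.2],[0,0,0,0,0,0,0.2]]';python3 s.py
python3 - <<'E'
from h import *
b=r.read_camera("side")
cv2.imwrite("pics/c7.png",crop("side",b,320,240,420,350,5,"/tmp/a.png"))
E
```

```text
clock: 21.28
tool_pos: [623.8, -217.7, 173.2]
tcp_rot: [-0.558, -0.435, 0.559, -0.433]
wrist_force: [-0.3, 0.5, -2.4]
finger_gap: 0.358
clock: 21.87
tool_pos: [625.2, -215.2, 70.8]
tcp_rot: [0.558, 0.435, -0.557, 0.435]
wrist_force: [1.2, -0.8, -0.9]
finger_gap: 0.36
21.8667 [ 625.2 -215.2   70.8] tooly ang -14.09 x [-0.     0.001 -1.   ] F [ 1.19 -0.76 -0.93] gap 0.36 q7 -0.23
```

View pics/c7.png

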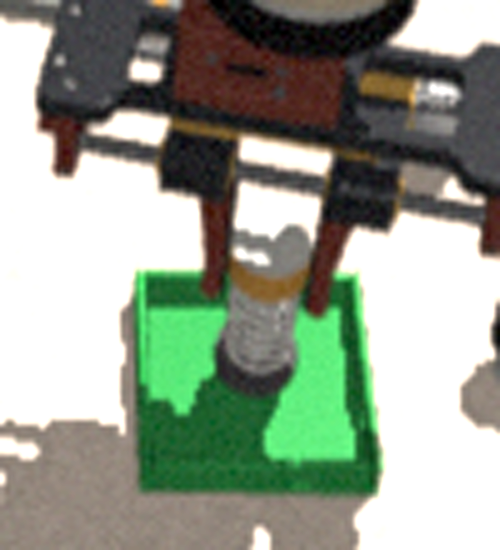

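The spring hangs upright over the middle of the green tray, with its foot at crop pixel (255,375). Lowering it slowly now.

```bash
python3 -m pendant '[[0,0,-0.01,0,0,0,0.2],[0,0,-0.01,0,0,0,0.2],[0,0,-0.01,0,0,0,0.2],[0,0,-0.005,0,0,0,0.2],[0,0,0,0,0,0,0.2],[0,0,0,0,0,0,0.2],[0,0,0,0,0,0,0.2]]';python3 -m pendant '[[0,0,-0.005,0,0,0,0.2],[0,0,0,0,0,0,0.2],[0,0,0,0,0,0,0.2],[0,0,0,0,0,0,0.2]]'
```

```text
clock: 22.5
tool_pos: [625.2, -216.6, 60.3]
tcp_rot: [0.558, 0.434, -0.558, 0.435]
wrist_force: [0.1, -0.5, -2.7]
finger_gap: 0.359
clock: 22.83
tool_pos: [625.1, -216.6, 58.7]
tcp_rot: [-0.558, -0.434, 0.558, -0.434]
wrist_force: [-0.8, -0.5, -1.9]
finger_gap: 0.359
```

```bash
python3 -m pendant '[[0,0,-0.004,0,0,0,0.2],[0,0,0,0,0,0,0.2],[0,0,0,0,0,0,0.2]]';python3 -m pendant '[[0,0,-0.003,0,0,0,0.2],[0,0,0,0,0,0,0.2],[0,0,0,0,0,0,0.2]]';python3 -m pendant '[[0,0,0,0,0,0,0.2]]'
```

```text
clock: 23.08
tool_pos: [625.1, -216.6, 57.4]
tcp_rot: [-0.558, -0.435, 0.558, -0.434]
wrist_force: [-0.2, -0.4, -1.9]
finger_gap: 0.36
clock: 23.33
tool_pos: [625.2, -216.6, 57.0]
tcp_rot: [0.558, 0.434, -0.558, 0.435]
wrist_force: [-0.3, 0.1, 1.4]
finger_gap: 0.359
clock: 23.42
tool_pos: [625.3, -216.6, 57.0]
tcp_rot: [0.558, 0.434, -0.558, 0.435]
wrist_force: [-1.1, -0.1, 2.3]
finger_gap: 0.358
```

Contact with the tray floor. Releasing and retreating straight up, then back towards the base, clear of everything.

```bash
python3 -m pendant '[[0,0,0,0,0,0,0.45],[0,0,0,0,0,0,0.6],[0,0,0,0,0,0,0.7],[0,0,0,0,0,0,0.7],[0,0,0,0,0,0,0.7],[0,0,0.04,0,0,0,0.7],[0,0,0.08,0,0,0,0.7],[0,0,0.1,0,0,0,0.7],[0,0,0.1,0,0,0,0.7],[0,0,0.1,0,0,0,0.7]]';python3 -m pendant '[[-0.05,-0.1,0.05,0,0,0,0.7],[-0.05,-0.12,0,0,0,0,0.7],[-0.05,-0.12,0,0,0,0,0.7],[-0.05,-0.12,0,0,0,0,0.7],[-0.05,-0.12,0,0,0,0,0.7],[-0.05,-0.12,0,0,0,0,0.7],[0,0,0,0,0,0,0.7],[0,0,0,0,0,0,0.7],[0,0,0,0,0,0,0.7]]'
python3 - <<'E'
from h import *
b=r.read_camera("side");a=r.read_camera("top")
B=crop("side",b,230,90,440,350,2,"/tmp/a.png");A=crop("top",a,230,110,420,260,2,"/tmp/a.png")
A=cv2.copyMakeBorder(A,0,B.shape[0]-A.shape[0],0,0,cv2.BORDER_CONSTANT)
cv2.imwrite("pics/c8.png",np.hstack([B,A]))
E
python3 s.py
```

```text
clock: 24.25
tool_pos: [625.0, -216.4, 184.9]
tcp_rot: [0.558, 0.435, -0.558, 0.435]
wrist_force: [-0.1, -0.9, 0.1]
finger_gap: 0.7
clock: 25.0
tool_pos: [535.3, -426.2, 198.3]
tcp_rot: [0.558, 0.434, -0.558, 0.434]
wrist_force: [0.5, 0.9, 0.5]
finger_gap: 0.704
25.1 [ 536.2 -424.8  198.2] tooly ang -14.04 x [ 0.001  0.001 -1.   ] F [-0.51  0.32  0.16] gap 0.701 q7 0.18
```

View pics/c8.png

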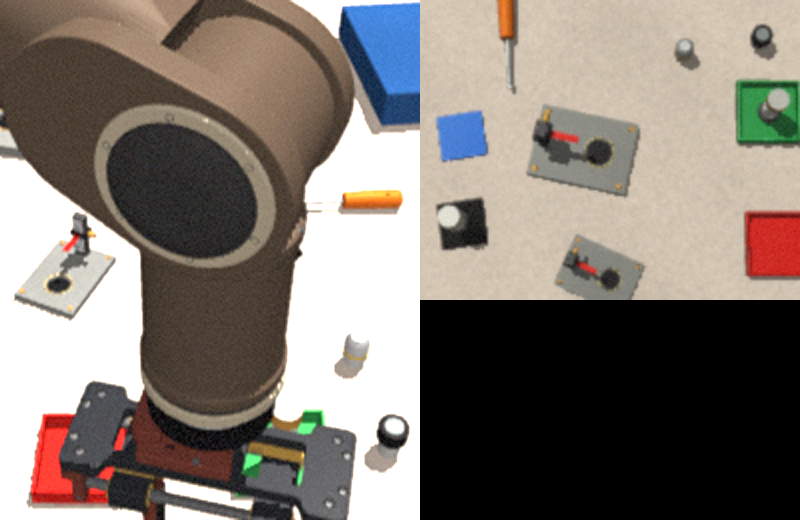

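The top view shows the spring standing upright in the green tray at crop pixel (775,103), the pointer and black-pad spring in place, and the bystanders where they were. Handing in.

```bash
python3 - <<'E'
from h import *
a=r.read_camera("top").astype(int); o=cv2.imread("pics/top0.png")[:,:,::-1].astype(int)
d=abs(a-o).max(2)
for n,(x0,y0,x1,y1) in dict(pointer=(283,160,318,186),black=(236,205,266,236),obj=(355,125,372,145),eye=(392,120,409,138),screw=(265,100,280,156)).items(): print(n,(d[y0:y1,x0:x1]>35).sum())
r.job_done()
E
```

```text
pointer 0
black 0
obj 0
eye 0
screw 0
the job is handed in; nothing more can be done
```

I tested the spring from the blue pad in the middle-sized tester. It passed, so it now stands upright in the green tray, and the job is handed in. The robot's clock was at about 25 s.

- **Press:** I held the cap down for about 1.6 s. Wrist force read 11.0–12.4 N during that hold, and the highest reading overall was 12.7 N, just before it.
- **Pass or fail:** under that load the cap top was at z ≈ 76.0 mm. The pointer tip came out at 72–73.6 mm, so the cap stayed about 2.5–4 mm above it. The fingers hid the pointer during the press, so this compares measured heights and was not seen directly.
- **Pointer height:** my two estimates differed slightly, 72.1 mm by triangulation and 73.1 mm by fitting the pointer's shape. Both put the cap above the tip.
- **Seating and placing:** force readings showed gentle contact (about 2–3 N) both when the spring went into the seat and when it was set down in the tray.
- **Final checks:** the last top view shows the spring upright in the green tray. Comparing it with the first picture showed no change at the pointer, the spring on the black pad, the objective, the eyepiece or the screwdriver. The arm blocked most of the last side view, so the upright check rests on the top view alone.

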